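# Close up the decorated keepsake box

## Task

The keepsake box is finished: close it up, using your fingertips to push both drawers fully home and to press the lid gently down until it rests shut. The oval picture on the lid and its moulded frame are still tacky with varnish, so do not touch them. Push only: grip and lift nothing, do not shove the box along the table, and leave the glue bottle, the coffee cup, the plaster nest and the jar of brushes where they stand.

Things in the scene. Friction and masses are not known exactly. Their poses are not given: they have to be found in the camera images.
- box: Grey wooden keepsake box on four small feet, 2 to 3 kg, loose on the table: 170 mm deep (x), 260 wide (y), rim 95 mm up, 106 high with the lid shut. Origin: centre of the underside; x points from the drawer front (at x = -85 mm) to the hinged back, y to its left, z up. Two drawers side by side (fronts 114 mm wide, 22 to 64 mm above the table) under a 31 mm fixed rail that is flush with the shut drawers.
- left_drawer (a joint): How far the left (+y) drawer stands out of the box, m: 0 = fully home with its front flush, grows as it slides out towards the box's -x; stop at 0.1. It takes 1 to 2 N to push and stays where it is left.
- right_drawer (a joint): The same for the right (-y) drawer.
- left_knob (a point): Foremost point of the left drawer's round brass knob (ball 18 mm across, standing 22 mm out from the drawer front), 43 mm above the table; it moves with the drawer (axes as the box's). With the drawer home it lies at x = -107 mm, y = 62.5 mm of the box.
- right_knob (a point): The same for the right drawer's knob; with the drawer home at x = -107 mm, y = -62.5 mm of the box.
- lid (a joint): Opening angle of the lid, rad: 0 = shut flat on the rim, grows as its front edge rises and swings back; the stop is at 1.65. The hinges are stiff: the lid stays at any angle and takes 1 to 4 N at its front edge to push down, so it does not fall by itself. Shut gently: slower than 2 rad/s over the last 0.15 rad.
- lid_hinge (a point): Middle of the hinge line, on the underside of the lid at the box's back rim: x = 85 mm, y = 0, z = 95.5 mm of the box. The hinge axis runs along the box's y. The lid panel is 176 mm from hinge to front edge, 268 mm wide and 10 mm thick.
- lid_edge (a point): Middle of the lid's front edge, on its upper (outer) face: 176 mm from the hinge line and 10 mm above the lid's underside. Its axes turn with the lid: x along the lid towards the hinge, y along the edge, z out of the upper face.
- picture: Oval bird picture with a moulded grey frame on the lid's upper face, tacky: 88 mm along the lid's depth, 125 mm along its width, 9 mm raised. Origin: centre of its underside, 80 mm from the hinge line, so that a bare band 50 mm deep is left between it and the front edge. Its z points out of the lid.
- glue: Small white glue bottle, 40 mm across, 122 mm high, standing beside the box; origin: centre of its underside.
- cup: Brown paper coffee cup, 82 mm across at the rim, 95 mm high, standing beside the box; origin: centre of its underside.
- nest: White plaster bird's nest with three eggs, 68 mm across, 28 mm high, lying in front of the box to its right; origin: centre of its underside.
- jar: Glass jar, 76 mm across, 98 mm high, with paint brushes standing in it up to 186 mm high, to the left of the box; origin: centre of its underside.

How it is judged:
By the outcome, as a careful person would: the job done as asked, in the order asked, and still so for the second after the job is handed in, with the robot touching nothing.
It also fails if it takes over 62 s, if anything falls off the work surface, if the arm or the gripper's body presses on something with over 40 N, if the wrist force passes 120 N, or if a joint passes its speed limit or range.

## Robot

A 6-joint arm with a two-finger parallel gripper is mounted at the origin on the work surface. World frame = base frame: x ahead of the robot, y to its left, z up, the work surface at z = 0. Lengths are in m, angles in rad, forces in N, time in s.
With the tool pointing down it reaches from about 0.3 to 0.875 m from the base axis. Payload 6.4 kg.
Tool frame: the origin (TCP) lies on the front face of the gripper's body, between the roots of the fingers; the fingertips stand 64 mm ahead of it and the grasp point (between the pads) lies env.pinch_z ahead of it (env.pinch_z is the distance from the TCP to the grasp point, in m); y points along the fingers, z is the direction in which the jaws open and shut, and the axes are right-handed (so a half turn about y gives the same grasp; the last joint's range is limited). The gripper opens to 88 mm and grips with 3 to 60 N. Pads are 18 mm wide; open, the fingers measure 123 mm over their backs; the gripper's body (75 mm by 187 mm) begins 45 mm behind the grasp point.
Start: joints at [-1.336, 0.181, 1.607, -0, 1.354, -0.206], TCP at [0.245, -0.52, 0.303] pointing down, gripper open.
Joint ranges: [-2.99, 2.99], [-0.89, 2.07], [0.3, 2.58], [-1.14, 4.28], [0, 2.63], [-3.12, 3.12]. Speed limits (rad/s): [2.57, 2.57, 3.01, 3.14, 3.14, 3.14].

## Interface

Orientations are given as a unit quaternion [w, x, y, z].
In Python, from plant import get_state, imaging, order, finder, env gives the robot as it stands. The module is installed in compiled form; this text tells all that it offers.
- The arm moves only by the tool move_arm, never from a script. Its argument "motion" is text: rows parted by semicolons, each of 7 numbers parted by spaces: the turn, a rotation vector about the tool's x, y, z in degrees, then the shift along the tool's x, y, z in mm, then the finger opening in mm, from 0 to 88.1. A call has 1 to 5 rows; each row is the pose to reach, as a shift and turn from the pose measured when the call began, along the tool's axes at that moment; what a row does not reach only later rows make up. A row lasts 1/12 s, in which the tool goes at most 41.7 mm and 7.16 degrees, less where a joint would pass 70% of its speed; a pose out of reach is approached as far as the arm can. A call with a gripper value outside its range is refused whole. The fingers move at their own pace and stop on an object; the grip force is fixed at half the most. Time passes only in rows, so rows that repeat a pose let the fingers close. It gives the time, the measured TCP pose, the force and the opening at its end, in the units of the state.
- get_state(): the state, without advancing time (a new reading comes with each control period).
- imaging.get_image(name): name is "side" or "top"; returns a dict with "image" (480x640x3 uint8, red, green, blue), "camera_matrix" (3x3 intrinsics, pixels), "position" and "rotation" of the camera in the world. Camera axes: x right, y up, looking along -z (the intrinsics and any distortion apply to the point x, -y, -z); pixel columns grow to the right and rows downward; lengths in m; the calibration is good to about 2 mm. A picture is of the moment at which its call begins. There is no depth.
- order.sign_off(): hands the job in, once; it reports no verdict.
Trained networks look in a picture, given as the dict that the camera call returned (one of the last four; its "shot" number tells which), for a name from the list of things; names that differ only in an ending like _2 or _b are one class to them, and where a whole thing is asked for, a point or a joint stands for the part that bears it (a point fixed in the world has none). Each returns a list of dicts, best first, with "p" (0 to 1); they miss things now and then, are a little off and sometimes report something else, mostly with a low value. They report only what shows in the picture. A call takes as long as a camera call.
- finder.search_frame(query, picture): "box" ([left, top, right, bottom] as shares, 0 to 1, of the picture: columns of its width, rows of its height, round what is visible of it).
- finder.silhouettes(query, picture): "mask" (480x640 bool, what is visible of it) and "box" ([left, top, right, bottom] as shares, 0 to 1, of the picture: columns of its width, rows of its height, round what is visible of it).
The state is a dict: "clock": time; "qpos": joint angles; "qvel": joint speeds; "joint_torque": joint torques, N m; "tcp_pos": TCP position; "tcp_rot": TCP orientation; "force": force on the tool from outside, world axes, zero at the start; "wrist_torque": the same for the moment, N m; "width": opening from 0.0 (shut) to 1.0 (fully open).
Only numpy, scipy, OpenCV 4.12 (cv2) and the standard library are available. Lean on these libraries where they do the work, as an engineer would, in place of code of your own. Each camera call takes 0.05 s, during which the arm holds its last target. There are 200 camera calls.

## Working session

There is one attempt and no reset: what is moved stays moved. The work goes in short steps, Python scripts to look and compute and a tool call to move; the robot and the scene stay as the last step left them, time stands still between calls to the robot, and variables do not carry over. Pictures are saved under pics/ and viewed, about 8 in all and at most 12, crops included, and the job is handed in when it is done.

Besides the shell and the picture viewer there is one more tool, called after "Emit:" as name(argument=value, ...), one argument or row to a line, values as JSON. move_arm: Moves the arm, as the interface text tells. Its arguments: {"type":"object","properties":{"motion":{"type":"string"}},"required":["motion"]}

```bash
mkdir -p pics
python3 - <<'E'
from plant import get_state, imaging, env
import cv2,numpy as np
s=get_state(); print(s['clock'],s['tcp_pos'],s['tcp_rot'],s['width'],env.pinch_z)
for n in ('side','top'):
    d=imaging.get_image(n); print(n,d['camera_matrix'],d['position'],d['rotation'],[k for k in d])
    cv2.imwrite(f'pics/{n}0.png',d['image'][:,:,::-1])
E
```

```text
0.0 [ 0.24522834 -0.51962701  0.30183103] [ 0.15456236 -0.15458639  0.69060935 -0.68939992] 0.9993634538759202 0.0453
side [[616.08839092   0.         305.64253645]
 [  0.         616.08839092 234.29829354]
 [  0.           0.           1.        ]] [0.16819967 0.75295371 1.05406534] [-0.26007806 -0.09529353  0.31815497  0.90667302] ['image', 'camera_matrix', 'position', 'rotation', 'shot']
top [[442.92628847   0.         318.58944128]
 [  0.         442.92628847 232.66016158]
 [  0.           0.           1.        ]] [0.43232389 0.06756019 1.14084737] [-0.69865176 -0.04780981  0.04498273  0.71244403] ['image', 'camera_matrix', 'position', 'rotation', 'shot']
```

View pics/side0.png

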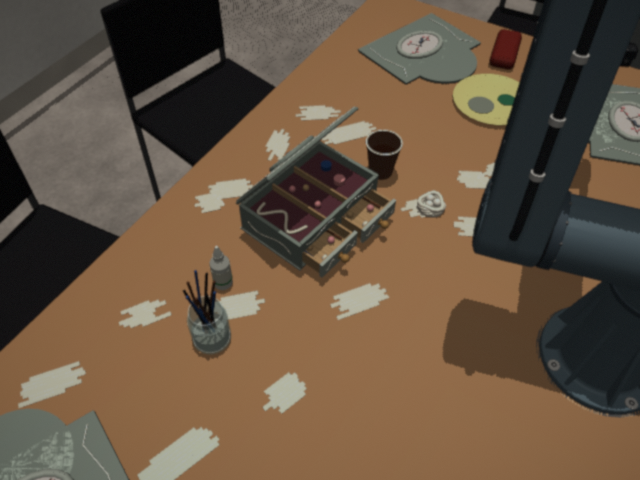

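View pics/top0.png

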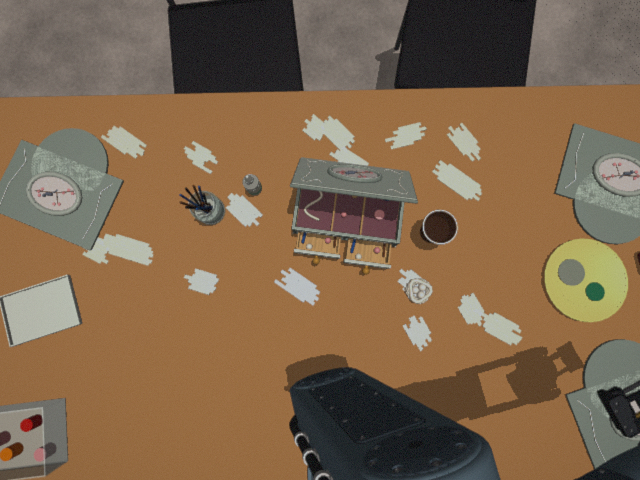

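The side view shows the open box at about (310,205), the cup at (383,153), the nest at (431,203), the glue at (220,266) and the jar at (209,325). The top view shows the box at about (350,215), both drawers pulled out towards the robot, and the lid tilted with its picture visible at (355,173). I'll zoom in and query the networks.

```bash
cat > h.py <<'E'
import numpy as np,cv2
from scipy.spatial.transform import Rotation as R
def cam(d):
    q=d['rotation']; return R.from_quat([q[1],q[2],q[3],q[0]]).as_matrix(),np.array(d['position']),d['camera_matrix']
def proj(d,P):
    M,p,K=cam(d); c=(np.atleast_2d(P)-p)@M; c=c*[1,-1,-1]; u=c@K.T; return u[:,:2]/u[:,2:]
def onz(d,uv,z):
    M,p,K=cam(d); r=M@(np.linalg.inv(K)@[uv[0],uv[1],1]*np.array([1,-1,-1])); return p+r*(z-p[2])/r[2]
E
python3 - <<'E'
from plant import imaging, finder
from h import *
import pickle
D={}
for n,c in (('side',(225,95,225,190)),('top',(230,145,240,170))):
    d=imaging.get_image(n); D[n]=d
    x,y,w,h=c; im=cv2.resize(d['image'][y:y+h,x:x+w],None,fx=3.3,fy=3.3,interpolation=cv2.INTER_CUBIC)
    for k in range(0,w,25):
        cv2.line(im,(int(k*3.3),0),(int(k*3.3),6),(255,255,0),1); cv2.putText(im,str(x+k),(int(k*3.3),18),0,.4,(255,255,0),1)
    for k in range(0,h,25):
        cv2.line(im,(0,int(k*3.3)),(6,int(k*3.3)),(255,255,0),1); cv2.putText(im,str(y+k),(8,int(k*3.3)+4),0,.4,(255,255,0),1)
    cv2.imwrite(f'pics/{n}c.png',im[:,:,::-1])
    for q in ('box','left_drawer','right_drawer','left_knob','right_knob','lid','lid_edge','picture','glue','cup','nest','jar'):
        print(n,q,[(round(r['p'],2),(np.array(r['box'])*[640,480,640,480]).round(1).tolist()) for r in finder.search_frame(q,d)[:2]])
pickle.dump(D,open('D0.pkl','wb'))
E
```

```text
side box [(0.87, [233.7, 110.6, 393.8, 276.3])]
side left_drawer [(0.92, [301.4, 223.2, 355.8, 277.3])]
side right_drawer [(0.76, [340.3, 191.6, 394.3, 242.5]), (0.5, [300.0, 224.7, 358.5, 278.5])]
side left_knob [(0.56, [302.7, 223.0, 358.0, 276.4])]
side right_knob [(0.64, [342.2, 191.6, 393.9, 243.2]), (0.31, [231.2, 109.4, 353.7, 205.2])]
side lid [(0.59, [234.8, 105.5, 359.1, 204.5])]
side lid_edge [(0.95, [238.2, 104.4, 357.5, 205.6])]
side picture [(0.72, [268.2, 137.5, 313.7, 174.1])]
side glue [(0.93, [207.2, 249.0, 230.1, 290.2])]
side cup [(0.59, [365.9, 129.8, 401.6, 182.8])]
side nest [(0.84, [417.5, 191.4, 446.6, 217.5])]
side jar [(0.95, [181.6, 273.7, 230.2, 357.2])]
top box [(0.97, [290.0, 156.4, 415.3, 273.9]), (0.45, [329.2, 167.4, 379.0, 183.6])]
top left_drawer [(0.72, [295.0, 230.4, 341.2, 261.4])]
top right_drawer [(0.97, [344.6, 238.9, 389.7, 276.5])]
top left_knob [(0.8, [294.3, 234.1, 337.4, 264.5])]
top right_knob [(0.96, [344.3, 238.4, 390.4, 273.8]), (0.51, [185.7, 185.5, 223.4, 227.0])]
top lid [(0.64, [290.9, 153.9, 414.9, 203.1])]
top lid_edge [(0.69, [288.2, 156.4, 416.9, 200.7]), (0.19, [342.6, 238.7, 388.9, 277.3])]
top picture [(0.63, [328.2, 164.9, 380.8, 184.3])]
top glue [(0.7, [240.0, 172.9, 262.7, 193.1])]
top cup [(0.81, [421.1, 209.5, 457.7, 244.9])]
top nest [(0.86, [404.3, 276.8, 433.7, 309.1])]
top jar [(0.78, [177.7, 186.2, 226.1, 225.9]), (0.64, [343.8, 235.0, 389.3, 277.0])]
```

View pics/sidec.png

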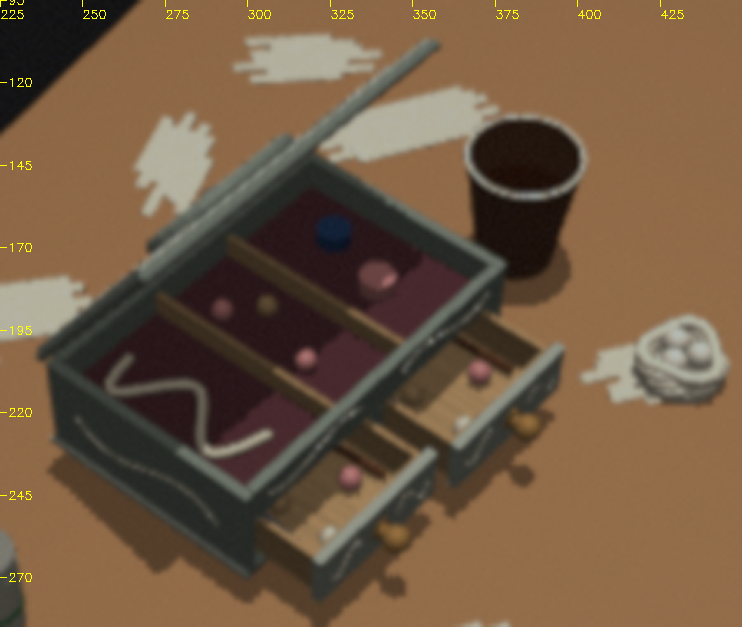

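View pics/topc.png

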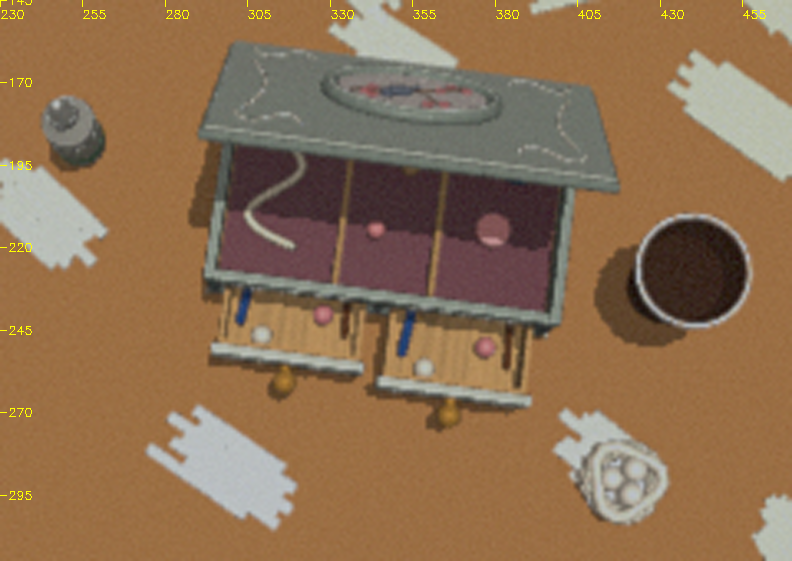

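The crops show the lid about half open. Its front edge runs from (291,185) to (417,201) in the top view. The drawers stand out, with knobs at (316,260) and (366,270), and the nest is clear of both drawer paths. Next I'll fit the pose.

```bash
cat > model.py <<'E'
from h import *
from scipy.optimize import least_squares
def W(p,P): return R.from_euler('z',p[2]).apply(np.atleast_2d(P)/1000.)+[p[0],p[1],0]
def lidpt(th,s,y,n): # s from hinge, n above underside
    return [85-s*np.cos(th)+n*np.sin(th),y,95.5+s*np.sin(th)+n*np.cos(th)]
def pts(p):
    dl,dr,th=p[3]*1000,p[4]*1000,p[5]
    return dict(fl=[-85,130,95],fr=[-85,-130,95],br=[85,-130,95],bl=[85,130,95],
     dll=[-85-dl,119.5,64],dlr=[-85-dl,5.5,64],drl=[-85-dr,-5.5,64],drr=[-85-dr,-119.5,64],
     kl=[-98-dl,62.5,43],kr=[-98-dr,-62.5,43],
     el=lidpt(th,176,134,10),er=lidpt(th,176,-134,10),hl=lidpt(th,0,134,10),hr=lidpt(th,0,-134,10))
def fit(D,obs,p0):
    def f(p):
        r=[]
        P=pts(p)
        for n in D:
            if n in obs:
                k=list(obs[n]); r.append((proj(D[n],W(p,[P[i] for i in k]))-np.array([obs[n][i] for i in k])).ravel())
        return np.concatenate(r)
    s=least_squares(f,p0,loss='soft_l1',f_scale=1.0); return s,f
E
python3 - <<'E'
from model import *
import pickle
D=pickle.load(open('D0.pkl','rb'))
side=dict(fl=(248,495),fr=(505,263),br=(312,155),bl=(48,360),dll=(318,562),dlr=(435,455),drr=(562,348),kl=(395,535),kr=(527,424),el=(145,275),er=(437,42))
top=dict(fl=(208,275),fr=(555,320),dll=(212,348),dlr=(362,367),drl=(378,383),drr=(530,401),kl=(284,380),kr=(448,413),el=(202,132),er=(617,186),hl=(235,45),hr=(592,90))
obs=dict(side={k:(225+a/3.3,95+b/3.3) for k,(a,b) in side.items()},top={k:(230+a/3.3,145+b/3.3) for k,(a,b) in top.items()})
c=onz(D['top'],(348,215),.05); print(c)
s,f=fit(D,obs,[c[0],c[1],-.1,.05,.05,1.0]); p=s.x
print(p.round(4), np.degrees(p[[2,5]]))
e=f(p).reshape(-1,2).round(1)
print(list(zip(list(side)+list(top),e.tolist())))
P=pts(p)
for k in('kl','kr','el','er'): print(k,W(p,P[k]).round(4))
for n,uvT,uvS,z in (('cup',(439,228),None,.095),('nest',(419,292),None,.02),('glue',(252,184),None,.1),('jar',(207,210),None,.03)): print(n,onz(D['top'],uvT,z).round(3))
pickle.dump(p,open('p.pkl','wb'))
E
```

```text
[ 0.61944522 -0.00372208  0.05      ]
[ 0.6427 -0.006  -0.1541  0.0474  0.0554  0.9227] [-8.83203836 52.86575629]
[('fl', [-0.5, 1.1]), ('fr', [0.9, -0.7]), ('br', [-0.6, -2.8]), ('bl', [-1.2, -0.1]), ('dll', [-0.1, -0.5]), ('dlr', [-0.0, -1.9]), ('drr', [0.1, -1.7]), ('kl', [-0.7, -0.0]), ('kr', [-1.0, -0.1]), ('el', [-1.4, -0.3]), ('er', [0.5, -2.1]), ('fl', [-1.8, 1.5]), ('fr', [1.6, 2.4]), ('dll', [-0.7, 0.7]), ('dlr', [0.2, 1.2]), ('drl', [-0.6, 0.3]), ('drr', [0.0, 1.1]), ('kl', [0.0, 0.0]), ('kr', [0.0, 0.0]), ('el', [-1.7, 1.0]), ('er', [1.1, 1.5]), ('hl', [-1.3, -1.5]), ('hr', [0.7, -0.8])]
kl [[0.5086 0.0781 0.043 ]]
kr [[ 0.4815 -0.0442  0.043 ]]
el [[0.6501 0.1284 0.2418]]
er [[ 0.609  -0.1364  0.2418]]
cup [ 0.576 -0.217  0.095]
nest [ 0.425 -0.178  0.02 ]
glue [0.691 0.228 0.1  ]
jar [0.643 0.354 0.03 ]
```

```bash
cat > go.py <<'E'
import sys,pickle
from model import *
from plant import get_state
p=pickle.load(open('p.pkl','rb'))
Rb=R.from_euler('z',p[2])
def cur():
    s=get_state(); q=s['tcp_rot']; return s,R.from_quat([q[1],q[2],q[3],q[0]])
def target(tipbox,tilt):
    """tip centre in box mm, tilt deg from straight down towards box +x, jaw along box y"""
    a=np.radians(tilt); y=np.array([np.sin(a),0,-np.cos(a)])
    s,rc=cur(); best=None
    for sg in (1,-1):
        z=np.array([0,sg,0.]); M=np.stack([np.cross(y,z),y,z],1); Rt=Rb*R.from_matrix(M)
        rv=(rc.inv()*Rt).as_rotvec()
        if best is None or np.linalg.norm(rv)<np.linalg.norm(best[0]): best=(rv,Rt)
    rv,Rt=best
    tip=W(p,tipbox)[0]; tcp=tip-.064*Rt.apply([0,1,0])
    d=rc.inv().apply(tcp-s['tcp_pos'])*1000
    print('turn',np.degrees(rv).round(1),'shift',d.round(1),'tcp goal',tcp.round(3), 'dist',np.linalg.norm(d).round())
def where():
    s,rc=cur(); tip=s['tcp_pos']+.064*rc.apply([0,1,0])
    t=Rb.inv().apply(tip-[p[0],p[1],0])*1000; y=Rb.inv().apply(rc.apply([0,1,0]))
    print('t',s['clock'],'tip box',t.round(1),'appr',y.round(3),'jaw',Rb.inv().apply(rc.apply([0,0,1])).round(3),'xaxis',Rb.inv().apply(rc.apply([1,0,0])).round(3),'F box',Rb.inv().apply(s['force']).round(2),'w',round(s['width'],2))
if __name__=='__main__':
    where()
    if len(sys.argv)>1: a=list(map(float,sys.argv[1:])); target(a[:3],a[3])
E
python3 go.py -165 62.5 150 35; python3 -c "
from go import *;print(cur()[0]['qpos'])
D=pickle.load(open('D0.pkl','rb'))"
```

```text
t 1.4 tip box [-313.7 -568.9  238.7] appr [ 0. -0. -1.] jaw [ 0.56  -0.828  0.   ] xaxis [-0.828 -0.56  -0.   ] F box [ 0.06  0.19 -0.79] w 1.0
turn [10.4 33.  33.9] shift [-446.6  100.3 -460.2] tcp goal [0.453 0.087 0.202] dist 649.0
[-1.33630986e+00  1.80775762e-01  1.60699892e+00  1.34285151e-05
  1.35380114e+00 -2.06273080e-01]
```

Emit:
move_arm(
  motion="10.4 33 33.9 -447 100 -460 44;10.4 33 33.9 -447 100 -460 44;10.4 33 33.9 -447 100 -460 44;10.4 33 33.9 -447 100 -460 44;10.4 33 33.9 -447 100 -460 44",
)

```text
clock: 1.82
tcp_pos: [0.3125, -0.3241, 0.2705]
tcp_rot: [-0.161, -0.159, -0.676, 0.701]
force: [0.5, 0.5, 0.4]
width: 0.646
```

```bash
python3 go.py -165 62.5 150 35
```

```text
t 1.8167 tip box [-249.1 -362.8  213.1] appr [ 0.441  0.034 -0.897] jaw [ 0.148 -0.988  0.035] xaxis [-0.885 -0.148 -0.441] F box [0.38 0.54 0.4 ] w 0.65
turn [2.6 8.3 8.6] shift [-100.1  109.1 -413.7] tcp goal [0.453 0.087 0.202] dist 439.0
```

Emit:
move_arm(
  motion="2.6 8.3 8.6 -100 109 -414 44;2.6 8.3 8.6 -100 109 -414 44;2.6 8.3 8.6 -100 109 -414 44;2.6 8.3 8.6 -100 109 -414 44;2.6 8.3 8.6 -100 109 -414 44",
)

```text
clock: 2.23
tcp_pos: [0.3783, -0.1293, 0.2385]
tcp_rot: [-0.16, -0.265, -0.655, 0.689]
force: [1.4, -0.2, 0.2]
width: 0.497
```

```bash
python3 go.py -165 62.5 150 35
```

```text
t 2.2333 tip box [-205.5 -162.6  186.1] appr [ 0.575 -0.002 -0.818] jaw [-0.002 -1.     0.001] xaxis [-0.818  0.001 -0.575] F box [1.44 0.04 0.22] w 0.5
turn [-0.1 -0.1 -0.1] shift [ -12.2   52.4 -225.1] tcp goal [0.453 0.087 0.202] dist 231.0
```

Emit:
move_arm(
  motion="0 0 0 -12 52 -225 44;0 0 0 -12 52 -225 44;0 0 0 -12 52 -225 44;0 0 0 -12 52 -225 44;0 0 0 -12 52 -225 44",
)

```text
clock: 2.65
tcp_pos: [0.4336, 0.0309, 0.2119]
tcp_rot: [-0.16, -0.264, -0.655, 0.69]
force: [0.1, -1.7, 0.7]
width: 0.498
```

```bash
python3 go.py -165 62.5 37 35
```

```text
t 2.65 tip box [-175.5    4.2  159.5] appr [ 0.574 -0.003 -0.819] jaw [-0.002 -1.     0.002] xaxis [-0.819  0.    -0.574] F box [ 0.38 -1.65  0.67] w 0.5
turn [-0.2 -0.  -0. ] shift [ 61.7 106.2 -58.4] tcp goal [0.453 0.087 0.089] dist 136.0
```

Emit:
move_arm(
  motion="0 0 0 8 10 -58 44;0 0 0 8 10 -58 44;0 0 0 62 106 -58 44;0 0 0 62 106 -58 44;0 0 0 62 106 -58 44",
)

```text
clock: 3.07
tcp_pos: [0.449, 0.0837, 0.107]
tcp_rot: [-0.158, -0.264, -0.652, 0.693]
force: [-0.6, -0.4, 0.6]
width: 0.5
```

```bash
python3 go.py -165 62.5 37 35
python3 - <<'E'
from plant import imaging
import cv2
a=imaging.get_image('side')['image'][95:285,225:450]; b=imaging.get_image('top')['image'][145:335,260:460]
import numpy as np
cv2.imwrite('pics/c1.png',cv2.resize(np.hstack([a,b]),None,fx=1.85,fy=1.85,interpolation=cv2.INTER_CUBIC)[:,:,::-1])
E
```

```text
t 3.0667 tip box [-168.5   58.2   54.5] appr [ 0.572 -0.012 -0.82 ] jaw [-0.007 -1.     0.011] xaxis [-0.82  -0.001 -0.572] F box [-0.56 -0.53  0.56] w 0.5
turn [-0.7  0.   0.1] shift [ 7.2 16.3 -3.8] tcp goal [0.453 0.087 0.089] dist 18.0
```

View pics/c1.png

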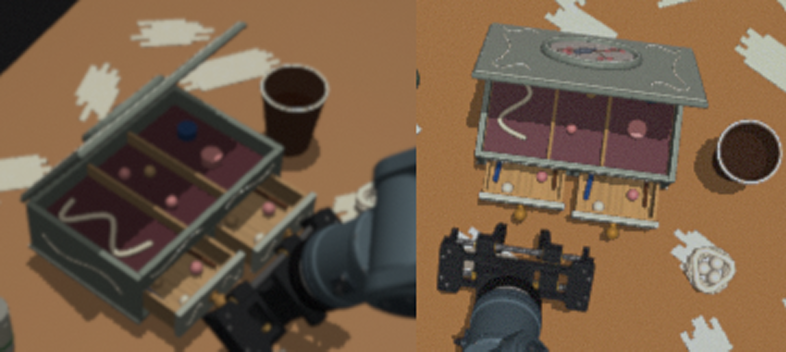

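The picture shows the fingers straddling the left knob in front of the drawer, with the nest clear at about (710,265) in the crop. Next I push.

Emit:
move_arm(
  motion="0 0 0 7 16 -4 44;0 0 0 7 16 -4 44;0 0 0 0 20 -4 44;0 0 0 -8 26 -4 44;0 0 0 -8 26 -4 44",
)

```text
clock: 3.58
tcp_pos: [0.474, 0.0821, 0.0938]
tcp_rot: [-0.159, -0.266, -0.65, 0.694]
force: [-0.3, -0.5, 0.8]
width: 0.503
```

```bash
python3 go.py -100 62.5 37 35
```

```text
t 3.5833 tip box [-143.3   60.2   41.4] appr [ 0.576 -0.016 -0.818] jaw [-0.009 -1.     0.013] xaxis [-0.818  0.    -0.576] F box [-0.18 -0.52  0.81] w 0.5
turn [-0.9 -0.  -0.2] shift [-33.   28.6  -1.8] tcp goal [0.517 0.077 0.089] dist 44.0
```

Emit:
move_arm(
  motion="-0.9 0 0 -4 9 -2 44;-0.9 0 0 -12 14 -2 44;-0.9 0 0 -19 19 -2 44;-0.9 0 0 -26 24 -2 44;-0.9 0 0 -33 29 -2 44",
)

```text
clock: 4.0
tcp_pos: [0.5177, 0.0767, 0.0902]
tcp_rot: [-0.161, -0.265, -0.655, 0.688]
force: [-1.3, 1.3, -0.2]
width: 0.498
```

```bash
python3 go.py -92 62.5 37 35
```

```text
t 4.0 tip box [-99.3  62.6  38. ] appr [ 0.577 -0.    -0.817] jaw [-0. -1. -0.] xaxis [-0.817  0.    -0.577] F box [-1.44  1.06 -0.16] w 0.5
turn [-0.  -0.  -0.2] shift [-5.6  5.   0.1] tcp goal [0.525 0.076 0.089] dist 8.0
```

Emit:
move_arm(
  motion="0 0 0 -0.8 0.6 0 44;0 0 0 -1.6 1.1 0 44;0 0 0 -2.4 1.7 0 44;0 0 0 -3.3 2.3 0 44;0 0 0 -3.3 2.3 0 44",
)

```text
clock: 4.42
tcp_pos: [0.5217, 0.0761, 0.0907]
tcp_rot: [-0.161, -0.266, -0.655, 0.688]
force: [-1.6, -0.3, 0.9]
width: 0.494
```

Emit:
move_arm(
  motion="0 0 0 -0.4 0.3 0 44;0 0 0 -0.8 0.6 0 44;0 0 0 -1.2 0.9 0 44;0 0 0 -1.2 0.9 0 44",
)

```text
clock: 4.75
tcp_pos: [0.5232, 0.0759, 0.0906]
tcp_rot: [-0.161, -0.266, -0.655, 0.688]
force: [-0.2, 0.9, 0.6]
width: 0.496
```

```bash
python3 go.py
```

```text
t 4.75 tip box [-93.7  62.5  38.4] appr [ 0.577 -0.    -0.817] jaw [-0.001 -1.    -0.   ] xaxis [-0.817  0.    -0.577] F box [-0.32  0.83  0.56] w 0.5
```

Emit:
move_arm(
  motion="0 0 0 -0.4 0.3 0 44;0 0 0 -0.8 0.6 0 44;0 0 0 -0.8 0.6 0 44",
)

```text
clock: 5.0
tcp_pos: [0.5242, 0.0757, 0.0905]
tcp_rot: [-0.161, -0.266, -0.655, 0.688]
force: [-1.0, -0.3, -0.2]
width: 0.503
```

Emit:
move_arm(
  motion="0 0 0 -0.4 0.3 0 44;0 0 0 -0.8 0.6 0 44;0 0 0 -0.8 0.6 0 44",
)

```text
clock: 5.25
tcp_pos: [0.5254, 0.0755, 0.0905]
tcp_rot: [-0.161, -0.266, -0.655, 0.688]
force: [-1.6, -0.2, -0.2]
width: 0.496
```

```bash
python3 go.py
python3 - <<'E'
from plant import imaging
import cv2
a=imaging.get_image('side')['image'][95:285,225:450]; b=imaging.get_image('top')['image'][195:285,280:410]
cv2.imwrite('pics/c2.png',cv2.resize(b,None,fx=6,fy=6,interpolation=cv2.INTER_CUBIC)[:,:,::-1])
E
```

```text
t 5.25 tip box [-91.5  62.5  38.3] appr [ 0.577 -0.    -0.817] jaw [-0.001 -1.    -0.   ] xaxis [-0.817  0.001 -0.577] F box [-1.55 -0.47 -0.21] w 0.5
```

View pics/c2.png

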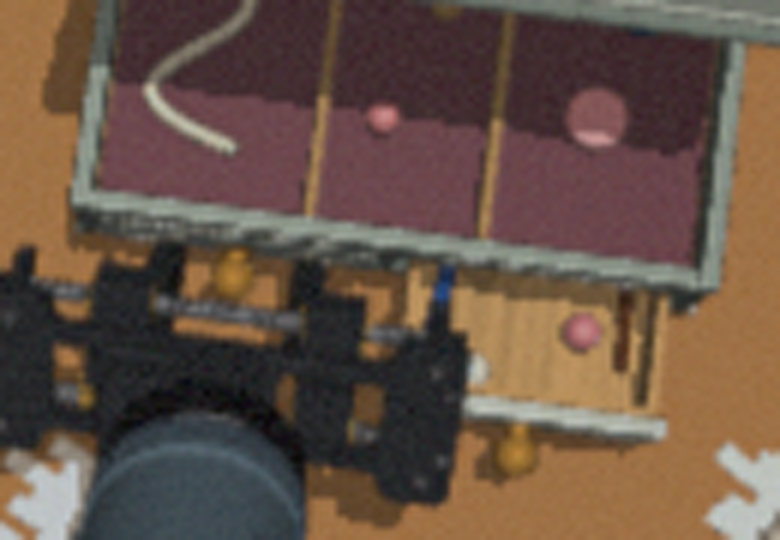

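The left drawer is nearly home: its knob at about (233,275) in the crop sits just ahead of the rail. No step in force yet, so I continue in small steps.

Emit:
move_arm(
  motion="0 0 0 -0.4 0.3 0 44;0 0 0 -0.8 0.6 0 44;0 0 0 -0.8 0.6 0 44",
)

```text
clock: 5.6
tcp_pos: [0.5264, 0.0754, 0.0905]
tcp_rot: [-0.161, -0.266, -0.655, 0.688]
force: [-0.9, -0.6, -0.0]
width: 0.498
```

Emit:
move_arm(
  motion="0 0 0 -0.4 0.3 0 44;0 0 0 -0.8 0.6 0 44;0 0 0 -0.8 0.6 0 44",
)

```text
clock: 5.85
tcp_pos: [0.5272, 0.0752, 0.0904]
tcp_rot: [-0.161, -0.265, -0.655, 0.688]
force: [-2.0, 0.5, 2.4]
width: 0.499
```

Emit:
move_arm(
  motion="0 0 0 -0.4 0.3 0 44;0 0 0 -0.8 0.6 0 44;0 0 0 -0.8 0.6 0 44",
)

```text
clock: 6.1
tcp_pos: [0.5277, 0.0752, 0.0902]
tcp_rot: [-0.161, -0.265, -0.655, 0.689]
force: [-7.3, 0.9, 5.3]
width: 0.501
```

```bash
python3 go.py
```

```text
t 6.1 tip box [-89.2  62.5  37.9] appr [ 0.576 -0.001 -0.817] jaw [-0. -1.  0.] xaxis [-0.817  0.    -0.576] F box [-7.32 -0.24  5.34] w 0.5
```

Left drawer home: hard stop at 7 N. I'll back off and go to the right drawer.

Emit:
move_arm(
  motion="0 0 0 30 -21 0 44;0 0 0 62 -44 0 44;0 0 0 74 -52 0 44;0 0 0 30 -113 0 44;0 0 0 30 -113 0 44",
)

```text
clock: 6.52
tcp_pos: [0.4386, 0.0833, 0.1204]
tcp_rot: [-0.16, -0.268, -0.647, 0.695]
force: [0.7, -0.3, 0.7]
width: 0.497
```

```bash
python3 go.py -178 -62.5 100 35
```

```text
t 6.5167 tip box [-178.3   55.5   68.2] appr [ 0.579 -0.022 -0.815] jaw [-0.013 -1.     0.018] xaxis [-0.815  0.    -0.579] F box [ 0.73 -0.18  0.65] w 0.5
turn [-1.3 -0.  -0.4] shift [-19.2 -23.1 120. ] tcp goal [ 0.421 -0.035  0.152] dist 124.0
```

Emit:
move_arm(
  motion="-1.3 0 0 -18 -26 0 44;-1.3 0 0 -19 -24 40 44;-1.3 0 0 -19 -23 120 44;-1.3 0 0 -19 -23 120 44;-1.3 0 0 -19 -23 120 44",
)

```text
clock: 6.93
tcp_pos: [0.429, 0.0237, 0.145]
tcp_rot: [-0.157, -0.263, -0.655, 0.691]
force: [0.2, -0.2, -0.5]
width: 0.5
```

```bash
python3 go.py -175 -62.5 38 35
```

```text
t 6.9333 tip box [-179.3   -3.9   92.4] appr [ 0.569 -0.007 -0.823] jaw [-0.005 -1.     0.005] xaxis [-0.823  0.002 -0.569] F box [ 0.18 -0.19 -0.46] w 0.5
turn [-0.4 -0.1  0.3] shift [27.7 47.5 58.7] tcp goal [ 0.424 -0.035  0.09 ] dist 80.0
```

Emit:
move_arm(
  motion="0 0 0 0 0 59 44;0 0 0 0 0 59 44;0 0 0 0 0 59 44;0 0 0 28 47 59 44;0 0 0 28 47 59 44",
)

```text
clock: 7.35
tcp_pos: [0.4268, -0.035, 0.113]
tcp_rot: [-0.163, -0.267, -0.656, 0.687]
force: [0.7, 0.3, -0.2]
width: 0.5
```

```bash
python3 go.py -150 -62.5 38 35
```

```text
t 7.35 tip box [-171.7  -61.6   60.9] appr [ 0.581  0.003 -0.814] jaw [ 0.001 -1.    -0.003] xaxis [-0.814  0.001 -0.581] F box [ 0.61  0.42 -0.17] w 0.5
turn [ 0.2 -0.1 -0.5] shift [-4.9 31.3  0.8] tcp goal [ 0.449 -0.039  0.09 ] dist 32.0
```

Emit:
move_arm(
  motion="0 0 0 13 19 1 44;0 0 0 13 19 1 44;0 0 0 4 25 1 44;0 0 0 -5 31 1 44;0 0 0 -5 31 1 44",
)

```text
clock: 7.77
tcp_pos: [0.4501, -0.0402, 0.0911]
tcp_rot: [-0.163, -0.268, -0.655, 0.687]
force: [0.4, -0.6, 0.3]
width: 0.497
```

```bash
python3 go.py -120 -62.5 38 35
```

```text
t 7.7667 tip box [-147.8  -63.2   39. ] appr [ 0.582  0.002 -0.813] jaw [ 0.    -1.    -0.002] xaxis [-0.813  0.001 -0.582] F box [ 0.46 -0.52  0.26] w 0.5
turn [ 0.1 -0.1 -0.6] shift [-22.7  17.   -0.8] tcp goal [ 0.478 -0.044  0.09 ] dist 28.0
```

Now to x = -98 (50 mm: x -40.5, y +29), at about 10 mm per row.

Emit:
move_arm(
  motion="0 0 0 -8 6 0 44;0 0 0 -16 11.5 0 44;0 0 0 -24 17 0 44;0 0 0 -32 23 0 44;0 0 0 -40 28.5 0 44",
)

```text
clock: 8.18
tcp_pos: [0.4983, -0.0475, 0.0908]
tcp_rot: [-0.163, -0.267, -0.656, 0.687]
force: [-2.1, -0.1, -1.5]
width: 0.501
```

```bash
python3 go.py
```

```text
t 8.1833 tip box [-99.1 -63.   38.7] appr [ 0.581  0.002 -0.814] jaw [ 0.001 -1.    -0.002] xaxis [-0.814  0.001 -0.581] F box [-2.04 -0.46 -1.49] w 0.5
```

Emit:
move_arm(
  motion="0 0 0 -1.2 0.9 0 44;0 0 0 -2.4 1.7 0 44;0 0 0 -3.7 2.6 0 44;0 0 0 -5 3.5 0 44;0 0 0 -5 3.5 0 44",
)

```text
clock: 8.6
tcp_pos: [0.5042, -0.0484, 0.091]
tcp_rot: [-0.163, -0.267, -0.656, 0.687]
force: [-1.2, -0.1, -0.5]
width: 0.498
```

Emit:
move_arm(
  motion="0 0 0 -0.4 0.3 0 44;0 0 0 -0.8 0.6 0 44;0 0 0 -1.2 0.9 0 44;0 0 0 -1.2 0.9 0 44",
)

```text
clock: 8.93
tcp_pos: [0.5057, -0.0486, 0.0909]
tcp_rot: [-0.163, -0.267, -0.656, 0.687]
force: [-1.3, 0.7, -0.6]
width: 0.498
```

Emit:
move_arm(
  motion="0 0 0 -0.4 0.3 0 44;0 0 0 -0.8 0.6 0 44;0 0 0 -0.8 0.6 0 44",
)

```text
clock: 9.18
tcp_pos: [0.5068, -0.0488, 0.091]
tcp_rot: [-0.163, -0.267, -0.656, 0.687]
force: [-1.5, -0.3, 0.8]
width: 0.5
```

```bash
python3 go.py
```

```text
t 9.1833 tip box [-90.5 -63.   38.9] appr [ 0.581  0.002 -0.814] jaw [ 0.001 -1.    -0.002] xaxis [-0.814  0.001 -0.581] F box [-1.46 -0.56  0.82] w 0.5
```

Emit:
move_arm(
  motion="0 0 0 -0.4 0.3 0 44;0 0 0 -0.8 0.6 0 44;0 0 0 -0.8 0.6 0 44",
)

```text
clock: 9.43
tcp_pos: [0.5078, -0.049, 0.0909]
tcp_rot: [-0.163, -0.267, -0.656, 0.687]
force: [-2.1, -0.4, 1.1]
width: 0.499
```

Emit:
move_arm(
  motion="0 0 0 -0.4 0.3 0 44;0 0 0 -0.6 0.4 0 44;0 0 0 -0.6 0.4 0 44",
)

```text
clock: 9.68
tcp_pos: [0.5082, -0.049, 0.0907]
tcp_rot: [-0.163, -0.267, -0.656, 0.687]
force: [-4.9, 0.3, 2.7]
width: 0.495
```

Right drawer stopped too. I'll back off and rise above the lid.

Emit:
move_arm(
  motion="0 0 0 26 -19 0 44;0 0 0 49 -35 0 44;0 0 0 30 -70 0 20;0 0 0 -90 -230 0 0;0 0 0 -90 -230 0 0",
)

```text
clock: 10.1
tcp_pos: [0.452, -0.0341, 0.1428]
tcp_rot: [-0.169, -0.267, -0.661, 0.681]
force: [1.7, 0.1, -0.1]
width: 0.3
```

```bash
python3 go.py -110 0 290 0
```

```text
t 10.1 tip box [-146.6  -55.7   91. ] appr [ 0.586  0.021 -0.81 ] jaw [ 0.013 -1.    -0.016] xaxis [-0.81  -0.001 -0.587] F box [ 1.62  0.4  -0.09] w 0.3
turn [  1.1   0.4 -35.9] shift [-183.9 -126.4  -59.6] tcp goal [0.534 0.011 0.354] dist 231.0
```

Emit:
move_arm(
  motion="0 0 -10 -60 -60 -20 0;1 0 -36 -184 -126 -60 0;1 0 -36 -184 -126 -60 0;1 0 -36 -184 -126 -60 0;1 0 -36 -184 -126 -60 0",
)

```text
clock: 10.52
tcp_pos: [0.5056, -0.0015, 0.2747]
tcp_rot: [0.029, 0.124, 0.705, -0.698]
force: [0.6, 0.0, 0.6]
width: 0.007
```

```bash
python3 go.py -90 0 290 0
python3 - <<'E'
from plant import imaging
import cv2,pickle
D={n:imaging.get_image(n) for n in('side','top')}
pickle.dump(D,open('D1.pkl','wb'))
a=D['side']['image'][95:285,225:450]
cv2.imwrite('pics/c3.png',cv2.resize(a,None,fx=3.1,fy=3.1,interpolation=cv2.INTER_CUBIC)[:,:,::-1])
E
```

```text
t 10.5167 tip box [-122.5  -14.8  212.2] appr [ 0.213  0.029 -0.977] jaw [ 0.022 -0.999 -0.024] xaxis [-0.977 -0.016 -0.214] F box [0.56 0.11 0.6 ] w 0.01
turn [  1.5   1.1 -12.3] shift [-62.2 -67.2 -17.5] tcp goal [0.554 0.008 0.354] dist 93.0
```

View pics/c3.png

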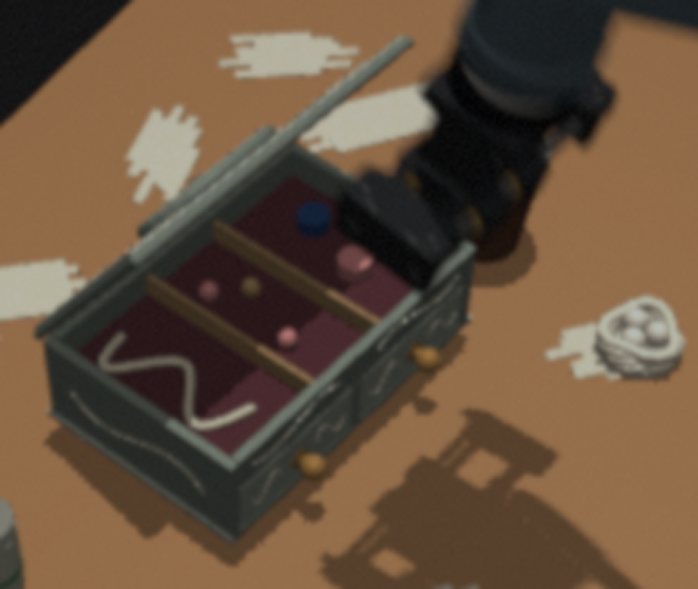

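Both drawers look flush, and the box hasn't moved: its front-left rim corner is at about (301,244), the same as before. Next I go up over the lid edge.

Emit:
move_arm(
  motion="1.5 1 -12 -40 -60 -17 0;1.5 1 -12 -60 -67 -17 0;1.5 1 -12 -60 -67 -17 0;1.5 1 -12 -60 -67 -17 0;1.5 1 -12 -60 -67 -17 0",
)

```text
clock: 11.03
tcp_pos: [0.5574, 0.0073, 0.3604]
tcp_rot: [-0.044, 0.06, 0.705, -0.705]
force: [0.1, 0.2, -1.4]
width: 0.007
```

```bash
python3 go.py 4 0 285 0
```

```text
t 11.0333 tip box [-8.490e+01  2.000e-01  2.964e+02] appr [ 0.022  0.002 -1.   ] jaw [ 0.006 -1.    -0.002] xaxis [-1.    -0.006 -0.022] F box [ 0.04  0.22 -1.44] w 0.01
turn [ 0.1  0.3 -1.3] shift [-90.   13.4   0.6] tcp goal [ 0.647 -0.007  0.349] dist 91.0
```

Emit:
move_arm(
  motion="0 0 -1.3 -90 13 1 0;0 0 -1.3 -90 13 1 0;0 0 -1.3 -90 13 1 0;0 0 -1.3 -90 13 1 0;0 0 -1.3 -90 13 1 0",
)

```text
clock: 11.45
tcp_pos: [0.6453, -0.007, 0.3473]
tcp_rot: [-0.054, 0.051, 0.706, -0.704]
force: [0.0, 0.2, -0.0]
width: 0.004
```

```bash
python3 go.py 6 0 240 0
python3 - <<'E'
from model import *
for th in (1.,.95,.9,.85,.8,.7,.6,.5,.4,.3,.2,.1,0): c=lidpt(th,163,0,10); print(th,round(c[0]+9,1),round(c[2],1))
E
```

```text
t 11.45 tip box [  2.4  -0.5 283.3] appr [-0.004  0.002 -1.   ] jaw [ 0.006 -1.    -0.002] xaxis [-1.    -0.006  0.004] F box [-0.01  0.2  -0.04] w 0.0
turn [0.1 0.3 0.2] shift [-3.5 43.2 -0.5] tcp goal [ 0.649 -0.007  0.304] dist 43.0
1.0 14.3 238.1
0.95 7.3 233.9
0.9 0.5 229.4
0.85 -6.1 224.6
0.8 -12.4 219.4
0.7 -24.2 208.2
0.6 -34.9 195.8
0.5 -44.3 182.4
0.4 -52.2 168.2
0.3 -58.8 153.2
0.2 -63.8 137.7
0.1 -67.2 121.7
0 -69.0 105.5
```

Emit:
move_arm(
  motion="0 0 0 -6 20 0 0;0 0 0 -6 35 0 0;0 0 0 -5 45 0 0;0 0 0 -3 52 0 0;0 0 0 -3 52 0 0",
)

```text
clock: 11.87
tcp_pos: [0.6465, -0.007, 0.2946]
tcp_rot: [-0.054, 0.05, 0.706, -0.704]
force: [-0.2, -0.7, 0.6]
width: 0.006
```

```bash
python3 go.py
python3 - <<'E'
from plant import imaging
import cv2,numpy as np
a=imaging.get_image('side')['image'][60:260,225:425]; b=imaging.get_image('top')['image'][120:320,260:460]
cv2.imwrite('pics/c4.png',cv2.resize(np.hstack([a,b]),None,fx=2,fy=2,interpolation=cv2.INTER_CUBIC)[:,:,::-1])
E
```

```text
t 11.8667 tip box [ 3.600e+00 -2.000e-01  2.306e+02] appr [-0.005  0.002 -1.   ] jaw [ 0.006 -1.    -0.002] xaxis [-1.    -0.006  0.005] F box [-0.12 -0.68  0.64] w 0.01
```

View pics/c4.png

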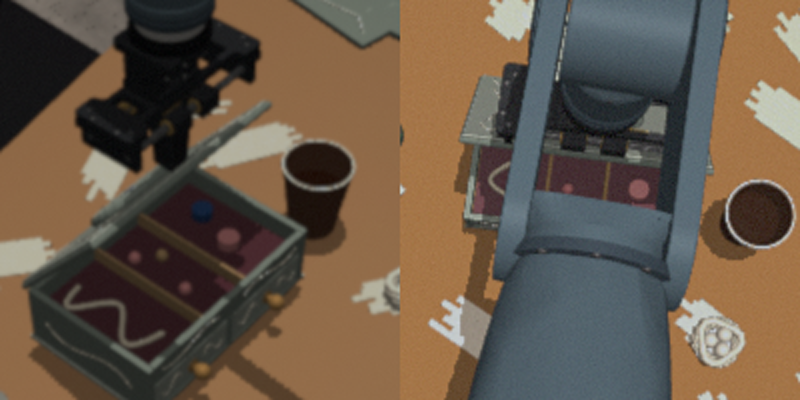

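The fingertips are behind and just above the lid's front edge (crop (170,160)), ahead of the picture. I'll follow the lid's arc.

Emit:
move_arm(
  motion="0 0 0 5 3 0 0;0 0 0 10 6 0 0;0 0 0 16 11 0 0;0 0 0 22 17 0 0;0 0 0 28 22 0 0",
)

```text
clock: 12.38
tcp_pos: [0.619, -0.0028, 0.2736]
tcp_rot: [-0.054, 0.051, 0.706, -0.704]
force: [2.4, -0.5, 0.5]
width: 0.006
```

```bash
python3 go.py
```

```text
t 12.3833 tip box [-24.1  -0.4 209.6] appr [-0.004  0.002 -1.   ] jaw [ 0.006 -1.    -0.002] xaxis [-1.    -0.006  0.004] F box [ 2.43 -0.12  0.5 ] w 0.01
```

Emit:
move_arm(
  motion="0 0 0 6 8 0 0;0 0 0 11 14 0 0;0 0 0 16 21 0 0;0 0 0 20 28 0 0;0 0 0 24 35 0 0",
)

```text
clock: 12.8
tcp_pos: [0.5945, 0.0009, 0.238]
tcp_rot: [-0.054, 0.051, 0.706, -0.704]
force: [-0.5, -0.6, 2.0]
width: 0.006
```

```bash
python3 go.py
```

```text
t 12.8 tip box [-49.   -0.4 174. ] appr [-0.004  0.002 -1.   ] jaw [ 0.006 -1.    -0.002] xaxis [-1.    -0.006  0.004] F box [-0.37 -0.71  1.96] w 0.01
```

Emit:
move_arm(
  motion="0 0 0 3 6 0 0;0 0 0 7 13 0 0;0 0 0 10 21 0 0;0 0 0 12 28 0 0;0 0 0 15 36 0 0",
)

```text
clock: 13.22
tcp_pos: [0.5794, 0.0032, 0.2014]
tcp_rot: [-0.054, 0.051, 0.706, -0.704]
force: [1.7, -1.0, 2.2]
width: 0.005
```

```bash
python3 go.py
```

```text
t 13.2167 tip box [-64.2  -0.4 137.4] appr [-0.004  0.002 -1.   ] jaw [ 0.006 -1.    -0.002] xaxis [-1.    -0.006  0.004] F box [ 1.87 -0.69  2.22] w 0.0
```

Slower now, about 5 mm per row.

Emit:
move_arm(
  motion="0 0 0 1 5 0 0;0 0 0 2 10 0 0;0 0 0 3 15 0 0;0 0 0 4 20 0 0;0 0 0 4 25 0 0",
)

```text
clock: 13.63
tcp_pos: [0.5752, 0.0039, 0.176]
tcp_rot: [-0.054, 0.051, 0.706, -0.704]
force: [-1.2, 0.0, 2.0]
width: 0.001
```

Emit:
move_arm(
  motion="0 0 0 0 1 0 0;0 0 0 0 2 0 0;0 0 0 0 3 0 0;0 0 0 0 4 0 0;0 0 0 0 4 0 0",
)

```text
clock: 14.05
tcp_pos: [0.5752, 0.004, 0.172]
tcp_rot: [-0.054, 0.051, 0.706, -0.704]
force: [-0.4, 0.5, -0.4]
width: 0.004
```

```bash
python3 go.py
```

```text
t 14.05 tip box [-68.4  -0.3 108. ] appr [-0.004  0.002 -1.   ] jaw [ 0.006 -1.    -0.002] xaxis [-1.    -0.006  0.004] F box [-0.5   0.42 -0.39] w 0.0
```

Emit:
move_arm(
  motion="0 0 0 0 0.7 0 0;0 0 0 0 1.4 0 0;0 0 0 0 1.4 0 0",
)

```text
clock: 14.3
tcp_pos: [0.5753, 0.004, 0.1706]
tcp_rot: [-0.054, 0.051, 0.706, -0.704]
force: [-0.2, 0.0, -0.1]
width: 0.004
```

Emit:
move_arm(
  motion="0 0 0 0 0.4 0 0;0 0 0 0 0.8 0 0;0 0 0 0 0.8 0 0",
)

```text
clock: 14.55
tcp_pos: [0.5753, 0.004, 0.1699]
tcp_rot: [-0.054, 0.051, 0.706, -0.704]
force: [-1.5, -0.1, 2.6]
width: 0.009
```

Emit:
move_arm(
  motion="0 0 0 0 0.4 0 0;0 0 0 0 0.8 0 0;0 0 0 0 0.8 0 0",
)

```text
clock: 14.8
tcp_pos: [0.5753, 0.004, 0.1699]
tcp_rot: [-0.054, 0.051, 0.706, -0.704]
force: [-4.3, -0.3, 7.2]
width: 0.009
```

Emit:
move_arm(
  motion="0 0 0 0 0.4 0 0;0 0 0 0 0.6 0 0;0 0 0 0 0.6 0 0",
)

```text
clock: 15.05
tcp_pos: [0.5754, 0.004, 0.1699]
tcp_rot: [-0.054, 0.051, 0.706, -0.704]
force: [-2.8, 1.0, 7.1]
width: 0.004
```

The lid is on its stop: 7 N with no further travel. I'll lift off and clear the view.

Emit:
move_arm(
  motion="0 0 0 0 -10 0 0;0 0 0 0 -40 0 0;0 0 0 0 -80 0 0;0 0 0 0 -120 0 0;0 0 0 0 -150 0 0",
)

```text
clock: 15.47
tcp_pos: [0.5765, 0.0035, 0.3238]
tcp_rot: [-0.052, 0.052, 0.706, -0.705]
force: [0.9, -0.8, 0.0]
width: 0.008
```

Emit:
move_arm(
  motion="0 0 0 100 -20 200 0;0 0 0 100 -20 250 0;0 0 0 100 -20 250 0;0 0 0 100 -20 250 0;0 0 0 100 -20 250 0",
)

```text
clock: 15.88
tcp_pos: [0.4699, -0.1765, 0.339]
tcp_rot: [-0.051, 0.052, 0.706, -0.705]
force: [-0.3, -0.6, 0.4]
width: -0.001
```

Emit:
move_arm(
  motion="0 0 0 100 0 200 0;0 0 0 100 0 200 0;0 0 0 100 0 200 0;0 0 0 100 0 200 0;0 0 0 100 0 200 0",
)

```text
clock: 16.3
tcp_pos: [0.3499, -0.3473, 0.3393]
tcp_rot: [0.051, -0.053, -0.705, 0.705]
force: [0.3, -0.3, -0.2]
width: 0.006
```

```bash
python3 - <<'E'
from plant import imaging,finder
from h import *
import pickle
D0=pickle.load(open('D0.pkl','rb'))
D={n:imaging.get_image(n) for n in('side','top')}
a=D['side']['image'][95:285,225:425]; b=D['top']['image'][125:315,260:460]
cv2.imwrite('pics/c5.png',cv2.resize(np.hstack([a,b]),None,fx=2,fy=2,interpolation=cv2.INTER_CUBIC)[:,:,::-1])
for n in D:
    for q in ('box','glue','cup','nest','jar','lid'):
        r=finder.search_frame(q,D[n])
        if r: print(n,q,round(r[0]['p'],2),(np.array(r[0]['box'])*[640,480,640,480]).round(1))
pickle.dump(D,open('D2.pkl','wb'))
E
python3 go.py
```

```text
side glue 0.74 [210.6 248.8 233.  290. ]
side cup 0.67 [367.2 130.5 403.4 182.5]
side nest 0.81 [416.6 190.4 445.4 219.3]
side jar 0.64 [183.3 270.9 229.3 353.4]
side lid 0.59 [234.2 137.2 383.1 249.2]
top box 0.69 [287.4 158.6 407.2 251.8]
top glue 0.72 [178.6 186.2 226.7 227.8]
top cup 0.67 [418.4 213.6 457.  244.4]
top nest 0.88 [406.5 277.6 431.7 306.2]
top jar 0.63 [178.5 187.5 224.9 226.3]
top lid 0.73 [291.8 159.8 407.7 245.9]
t 17.0 tip box [-235.3 -379.9  274.6] appr [ 0.001  0.001 -1.   ] jaw [ 0.008 -1.    -0.001] xaxis [-1.    -0.008 -0.001] F box [ 0.89  0.55 -0.2 ] w -0.0
```

View pics/c5.png

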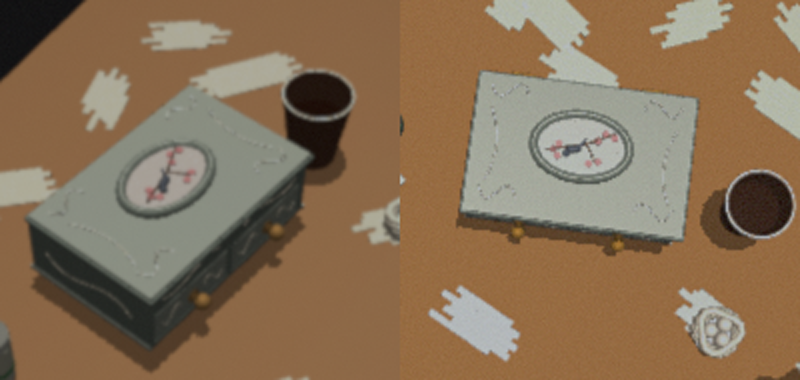

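The lid lies flat, the picture is undisturbed and the knobs are close to the front. One numeric check of pose, joints and box shift follows.

Run:
```python
from model import *
import pickle
D=pickle.load(open('D2.pkl','rb'))
obs=dict(side=dict(kl=(326,244.5),kr=(363,210.5),el=(301,246),er=(381.5,172.5),hl=(240,203),hr=(321,138.5)),
 top=dict(kl=(318.5,241),kr=(369,247),el=(290.5,231.5),er=(402,245.5),hl=(300.5,160.5),hr=(409,174)))
p0=pickle.load(open('p.pkl','rb')); print(p0.round(4))
s,f=fit(D,obs,[*p0[:3],0,0,0]); print(s.x.round(4)); print(f(s.x).reshape(-1,2).round(1).tolist())
D1=pickle.load(open('D1.pkl','rb')); D0=pickle.load(open('D0.pkl','rb'))
# image shift of box side wall (left side, unoccluded) and reference, before/after
for nm,(x,y,w,h) in dict(boxside=(238,212,60,55),jar=(182,272,50,85),glue=(208,248,24,44),nest=(416,190,32,30),cup=(366,150,36,34)).items():
    a,b=[cv2.cvtColor(d['side']['image'],cv2.COLOR_RGB2GRAY)[y:y+h,x:x+w].astype(np.float32) for d in (D0,D)]
    print(nm,np.round(cv2.phaseCorrelate(a,b,cv2.createHanningWindow((w,h),cv2.CV_32F)),2))
```

```text
[ 0.6427 -0.006  -0.1541  0.0474  0.0554  0.9227]
[ 0.6424 -0.0064 -0.1496 -0.0016 -0.0014 -0.0208]
[[0.0, 0.1], [-0.3, -0.4], [0.2, 0.8], [1.2, -0.7], [-3.2, -1.0], [-0.9, -3.7], [0.5, -0.0], [-0.1, 0.5], [-1.2, 0.6], [-0.0, 1.2], [-1.2, -0.3], [1.0, 0.1]]Traceback (most recent call last):
  File "<stdin>", line 12, in <module>
    return _wrapfunc(a, 'round', decimals=decimals, out=out)
    return _wrapit(obj, method, *args, **kwds)
    conv = _array_converter(obj)
ValueError: setting an array element with a sequence. The requested array has an inhomogeneous shape after 1 dimensions. The detected shape was (2,) + inhomogeneous part.
```

All joints read home within about 2 mm and 0.02 rad, and the fitted box position agrees with the first fit to 0.5 mm. I'll hand it in.

```bash
python3 -c "
from plant import order; print(order.sign_off())"
```

```text
the job is handed in; nothing more can be done
None
```

The box is closed and handed in at about 17 s on the robot's clock. I pushed the left drawer home, then the right, with the fingertips either side of each knob. Then I pressed the lid down along its arc, touching only the bare band by its front edge.

**Stops felt:** the left drawer stopped at about 7 N, the right at about 5 N and the lid at about 7 N with no further travel. The arm then moved clear of everything.

**Final pictures:** the drawers fit as home to within about 2 mm and the lid as shut to within about 0.02 rad. The box's fitted position is within 0.5 mm of where it started, and the picture looks undisturbed.

**Checks that fell short:**
- My finer before-and-after image comparison of the box and the items around it crashed on a print error, and I did not rerun it.
- For those items I compared the network boxes before and after. The cup, nest and jar agree to within a few pixels in both views, and the glue does in the side view.
- In the final top view the network reported the jar's outline as the glue, so the glue is confirmed from the side view only.
- The drawers met their stops about 3 mm beyond where my fit predicted. That is near the calibration error of about 2 mm plus the shape of the fingertips, and I went by the force.

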